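Square a fired clay blank into the corner of a gauge and hold it

ROBOT

A 6-joint arm with a two-finger parallel gripper is mounted at the origin on the work surface. World frame = base frame: x ahead of the robot, y to its left, z up, the work surface at z = 0. Lengths are in m, angles in rad, forces in N, time in s.
With the tool pointing down it reaches from about 0.25 to 0.725 m from the base axis. Payload 9.7 kg.
Tool frame: the origin (TCP) lies on the centre line of the jaws, within the pads' length; the fingertips stand 22 mm ahead of it and the grasp point (between the pads) lies 3 mm ahead of it (r.finger_overhang is the distance from the TCP to the fingertips, in m); z points along the fingers, y is the direction in which the jaws open and shut (so a half turn about z gives the same grasp; the last joint's range is limited). The gripper opens to 85 mm and grips with 20 to 120 N. Pads are 22 mm wide; open, the fingers measure 114 mm over their backs; the gripper's body (76 mm by 85 mm) begins 54 mm behind the grasp point. The pads swing forward as they close: fully open they stand 13 mm farther back than shut.
Start: joints at [1.114, 0.087, 0.176, 1.66, 0, 1.571], TCP at [0.243, 0.494, 0.253] pointing down, gripper open.
Joint ranges: [-3.13, 3.13], [-0.85, 1.81], [-1.15, 1.24], [-2.2, 2.28], [-1.44, 1.52], [-3.14, 3.14]. Speed limits (rad/s): [2.22, 2.22, 2.57, 3.14, 3.14, 3.14].

INTERFACE

Orientations are given as a 3x3 rotation matrix whose columns are the frame's x, y, z axes.
In Python, from station import r, viewer, spotter gives the robot as it stands.
- The arm moves only by the tool carry_out, never from a script. Its argument "plan" is a list of rows, each a list of 7 numbers: the gripper's target within -1 to 1 (shut at 1, half-way at 0, fully open at -1), then the shift along the tool's x, y, z in mm, then the turn, a rotation vector about the tool's x, y, z in rad. A call has exactly 5 rows; each row shifts and turns the commanded pose from where the row before left it, along the tool's axes as they then stand; what a row does not reach is not made up. A row lasts 1/10 s, in which the tool goes at most 50 mm and 8.59 degrees, less where a joint would pass 70% of its speed; a pose out of reach is approached as far as the arm can. A call with a gripper value outside its range is refused whole. The fingers move at their own pace and stop on an object; "force" is the grip in N (left out, the last holds). Time passes only in rows, so rows that do not move let the fingers close, or fill a call up. It gives the time, the measured TCP pose, the force and the opening at its end, in the units of the state.
- r.observe(): the state, without advancing time (a new reading comes with each control period).
- viewer.get_image(name): name is "scene" or "top" or "wrist"; returns a dict with "pixels" (384x512x3 uint8, blue, green, red), "fx", "fy", "cx", "cy" (pixels), "world_from_camera" (4x4, takes a point from camera to world coordinates). Camera axes: x right, y down, z forward; pixel columns grow to the right and rows downward; lengths in m; the calibration is good to about 2 mm. A picture is of the moment at which its call begins. There is no depth.
- r.sign_off(): hands the job in, once; it reports no verdict.
Trained networks look in a picture, given as the dict that the camera call returned (one of the last four; its "shot" number tells which), for a name from the list of things; names that differ only in an ending like _2 or _b are one class to them, and where a whole thing is asked for, a point or a joint stands for the part that bears it (a point fixed in the world has none). Each returns a list of dicts, best first, with "score" (0 to 1); they miss things now and then, are a little off and sometimes report something else, mostly with a low value. They report only what shows in the picture. A call takes as long as a camera call.
- spotter.search_frame(picture, query): "point" ([row, column] in pixels, amid what is visible of it).
- spotter.spot_point(picture, query): "point" ([row, column] in pixels: a listed point, or the origin of a listed thing).
The state is a dict: "clock": time; "q": joint angles; "qvel": joint speeds; "joint_torque": joint torques, N m; "tool_pos": TCP position; "ee_rot": TCP orientation; "force": force on the tool from outside, world axes, zero at the start; "ft_torque": the same for the moment, N m; "grip_width": opening from 0.0 (shut) to 1.0 (fully open).
Only numpy, scipy, OpenCV 4.12 (cv2) and the standard library are available. Lean on these libraries where they do the work, as an engineer would, in place of code of your own. Each camera call takes 0.05 s, during which the arm holds its last target.

TASK

The small square clay blank on the squaring gauge has been measured: lift it out, set it down upright on the wooden ware board and let go of it. Then bring the larger oblong blank from the board onto the gauge plate, flat, its long side along the long fence, and press it gently into the corner so that it touches both fences at once; finish while still holding it pressed against both. Leave everything else on the bench where it is.

Things in the scene. Friction and masses are not known exactly. Their poses are not given: they have to be found in the camera images.
- gauge: the squaring gauge, fixed: bare aluminium plate 200 (x) x 220 (y) x 12 mm, origin at the centre of its underside, its x and y axes along the plate's edges. Two bare steel fences, 18 mm thick and standing 18 mm above the plate, meet at right angles in the corner on its +x +y side; the plate's -x and -y sides are open
- corner (a point): the inner corner of the gauge, where the two fence faces meet at the plate's top surface; axes as the gauge's. The plate extends from here 180 mm towards -x and 200 mm towards -y
- fence_long: the long fence, fixed to the gauge, with a row of black tick marks on top: 220 mm along the gauge's y. This body's origin and axes are those of the gauge; its working face looks to the gauge's -x, at gauge x = +80 mm
- fence_short: the short fence, fixed to the gauge, unmarked: 120 mm along the gauge's x. This body's origin and axes are those of the gauge; its working face looks to the gauge's -y, at gauge y = +90 mm
- board: the ware board, fixed: brown wooden board 220 (x) x 300 (y) x 15 mm, origin at the centre of its underside. The half towards its +y is free for setting down (the big blank stands in its -y half), save for the stick near its +y edge; the point y = +60 mm, x = 0 is clear
- big_blank_center (a point): the larger blank, loose, brown fired clay, about 0.4 kg: an oblong base 70 (x) x 100 (y) x 24 mm with a raised block on its middle, 30 (x) x 56 (y) mm and 28 mm tall, to grip by (52 mm high in all; four low domes at the ends of the base stand 7 mm above it). The point is its centre, 26 mm above its underside; y is its long axis, z up. It rubs noticeably on the plate and fences (friction coefficient about 0.5 to 1). It chips if pressed on a fence with more than about 50 N
- small_blank_center (a point): the small blank, loose, same clay, about 0.15 kg: a square base 50 x 50 x 24 mm with a raised block on its middle, 26 x 26 mm and 28 mm tall, to grip by (52 mm high in all). The point is its centre, 26 mm above its underside; x and y along its sides, z up. It starts on the gauge plate near the corner
- stick: bystander, loose: flat wooden modelling stick 150 (x) x 14 x 10 mm lying on the ware board along its +y edge; origin at the centre of its underside
- disc: bystander, loose: round clay disc, 44 mm across, 14 mm high, on the gauge plate near the corner opposite the fences; origin at the centre of its underside
- bowl: bystander, loose: white bowl, 120 mm across, 50 mm high, to one side on the bench; origin at the centre of its underside
- jar: bystander, loose: clear closed jar, 64 mm across, 85 mm high, to one side on the bench; origin at the centre of its underside
- mould: bystander, loose: plaster block 100 (x) x 75 (y) x 45 mm, to one side on the bench; origin at the centre of its underside
- mallet: bystander, loose: small wooden hammer, about 240 mm long, origin near the middle of its underside, lying on the bench between the robot and the work, to the robot's left

How it is judged:
On the way, in this order (a step that is already met when the one before it is completed fails the run):
1. the small blank stands upright on the ware board, released (x of small_blank_center in the frame of board between -0.11 and 0.11 m and y of small_blank_center in the frame of board between -0.15 and 0.15 m and z of small_blank_center in the frame of board between 0.037 and 0.045 m and angle between small_blank_center's own z axis and vertical below 0.1 rad and linear speed of small_blank below 0.02 m/s and contact force between the fingers and small_blank below 0.1 N and contact force between small_blank and board above 0.3 N), for 0.2 s.
2. the big blank lies flat in the corner, held by the fingers and pressed on both fences (contact force between big_blank and fence_long above 1 N and contact force between big_blank and fence_short above 1 N and contact force between the fingers and big_blank above 1 N and angle between the y axis of big_blank_center and the y axis of gauge, either way round below 0.05 rad and angle between big_blank_center's own z axis and vertical below 0.06 rad and linear speed of big_blank below 0.02 m/s and z of big_blank_center in the frame of corner between 0.022 and 0.031 m and x of big_blank_center in the frame of corner between -0.04 and -0.031 m and y of big_blank_center in the frame of corner between -0.055 and -0.046 m), for 0.2 s.
At the end, for the whole second after the job is handed in: Big blank flat on the plate (tilt < 0.06), long axis along the long fence within 0.05 rad, within 5 mm of the corner seat, at rest, touched by the fingers, pressing each fence with over 1 N through the last second; small blank upright on the ware board, untouched, at rest (all of step 1 and all of step 2); the arm keeps its last pose, push and grip.
It fails at once if the big blank is forced against a fence with more than 60 N (contact force between big_blank and fence_long above 60 N or contact force between big_blank and fence_short above 60 N).
It fails at once if a bystander is moved by more than 30 mm (distance of any of stick, disc, bowl, jar, mould, mallet from where it was at the start of the episode above 0.03 m).
It also fails if it takes over 69 s, if anything falls off the work surface, if the arm or the gripper's body presses on something with over 40 N, if the wrist force passes 120 N, or if a joint passes its speed limit or range.

## Working session

There is one attempt and no reset: what is moved stays moved. The work goes in short steps, Python scripts to look and compute and a tool call to move; the robot and the scene stay as the last step left them, time stands still between calls to the robot, and variables do not carry over. Pictures are saved under pics/ and viewed, and the job is handed in when it is done.

Besides the shell and the picture viewer there is one more tool, called after ">>>" as name(argument=value, ...), one argument or row to a line, values as JSON. carry_out: Moves the arm, as the interface text tells. Its arguments: {"type":"object","properties":{"plan":{"type":"array","items":{"type":"array","items":{"type":"number"}}},"force":{"type":"number"}},"required":["plan"]}

```bash
ls; mkdir -p pics; python3 - <<'E'
from station import r, viewer, spotter
import cv2
s=r.observe(); print(s)
for n in ("scene","top","wrist"):
    p=viewer.get_image(n); cv2.imwrite(f"pics/{n}0.png",p["pixels"]); print(n,p["fx"],p["cx"],p["cy"],p["world_from_camera"])
E
```

```text
pics
{'clock': 0.0, 'q': array([1.11402627e+00, 8.74622402e-02, 1.75119136e-01, 1.65983280e+00,
       1.91957986e-05, 1.57081437e+00]), 'qvel': array([-2.76412017e-04,  1.22629823e-03, -9.21193539e-05,  1.84084442e-04,
       -4.51618589e-04, -1.45958370e-03]), 'joint_torque': array([ 9.77588707e-05, -5.20381594e+01,  4.64809692e+01,  1.59434014e-02,
        2.93075107e-05, -8.12958490e-06]), 'tool_pos': array([0.24247766, 0.49342146, 0.25257418]), 'ee_rot': array([[-8.97473780e-01,  4.41067368e-01, -6.25693585e-04],
       [ 4.41067812e-01,  8.97472937e-01, -1.22968101e-03],
       [ 1.91708949e-05, -1.37957976e-03, -9.99999048e-01]]), 'force': array([ 0.66454031,  0.34956198, -0.29875661]), 'ft_torque': array([-0.03585276,  0.02419038, -0.00967491]), 'grip_width': 0.9987032144682736}
scene 364.9698139939664 248.60911219679838 189.85065236625226 [[-0.53415945  0.52215027 -0.66485545  1.1509436 ]
 [ 0.84522078  0.34530065 -0.40788391  0.42623912]
 [ 0.01659832 -0.7798247  -0.62577787  0.75189775]
 [ 0.          0.          0.          1.        ]]
top 442.24951152713885 256.14444034240586 193.2687278674123 [[ 4.57613787e-02 -9.74114053e-01  2.21376847e-01  1.66022087e-01]
 [-9.98951524e-01 -4.43300869e-02  1.14322629e-02 -1.40952339e-02]
 [-1.32267303e-03 -2.21667895e-01 -9.75121323e-01  1.36277217e+00]
 [ 0.00000000e+00  0.00000000e+00  0.00000000e+00  1.00000000e+00]]
wrist 287.4466333289255 258.72133914453525 188.15440978944468 [[ 0.44153891  0.85793588  0.26265836  0.17566109]
 [ 0.89724036 -0.42161816 -0.13114062  0.52649274]
 [-0.00176871  0.29357137 -0.95593552  0.37367864]
 [ 0.          0.          0.          1.        ]]
```

View pics/scene0.png

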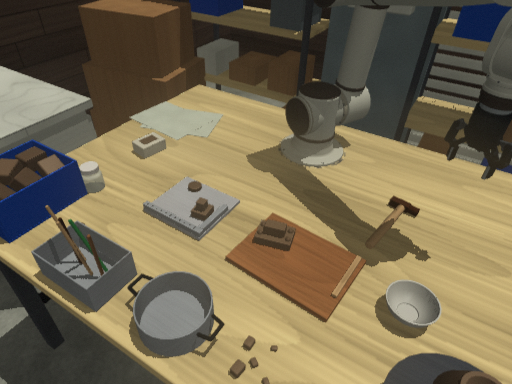

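View pics/top0.png

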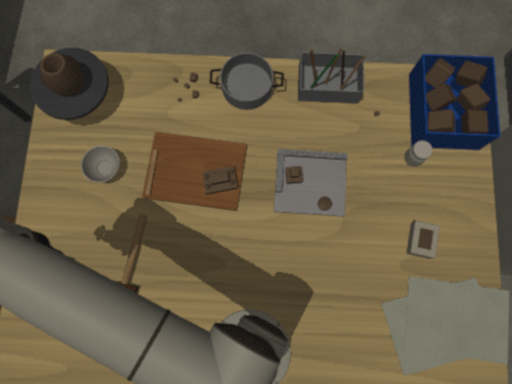

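View pics/wrist0.png

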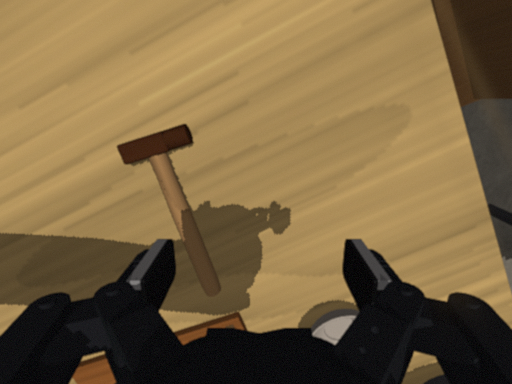

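```bash
cat > h.py <<'E'
import numpy as np, cv2
from station import r, viewer, spotter
def shot(n,save=None,crop=None,k=1):
    p=viewer.get_image(n)
    if save:
        im=p["pixels"]
        if crop: a,b,c,d=crop; im=im[a:b,c:d]
        cv2.imwrite(f"pics/{save}.png",cv2.resize(im,None,fx=k,fy=k,interpolation=cv2.INTER_CUBIC))
    return p
def ray(p,rc):
    T=p["world_from_camera"]; d=np.array([(rc[1]-p["cx"])/p["fx"],(rc[0]-p["cy"])/p["fy"],1.])
    d=T[:3,:3]@d; return T[:3,3],d/np.linalg.norm(d)
def onz(p,rc,z):
    o,d=ray(p,rc); return o+d*(z-o[2])/d[2]
def proj(p,X):
    T=p["world_from_camera"]; c=T[:3,:3].T@(np.asarray(X,float)-T[:3,3]); return np.array([p["cy"]+p["fy"]*c[1]/c[2],p["cx"]+p["fx"]*c[0]/c[2]])
def tri(obs):
    A=np.zeros((3,3));b=np.zeros(3);R=[ray(p,x) for p,x in obs]
    for o,d in R:
        M=np.eye(3)-np.outer(d,d);A+=M;b+=M@o
    X=np.linalg.solve(A,b); return X,[round(1e3*float(np.linalg.norm((np.eye(3)-np.outer(d,d))@(X-o))),1) for o,d in R]
E
python3 - <<'E'
from h import *
t=shot("top","top1",(120,230,130,360),3.4); s=shot("scene","scene1",(160,320,130,380),3.2)
for q in ["gauge","corner","board","big_blank_center","small_blank_center","stick","disc"]:
    a=spotter.spot_point(t,q);b=spotter.spot_point(s,q)
    if a and b: print(q,a[0]["point"],round(a[0]["score"],2),b[0]["point"],round(b[0]["score"],2),len(a),len(b),tri([(t,a[0]["point"]),(s,b[0]["point"])]))
    else: print(q,a,b)
E
```

```text
gauge [{'point': [185.6, 313.3], 'score': 0.81}] []
corner [151.0, 284.5] 0.92 [231.9, 198.7] 0.55 1 1 (array([ 0.60949282, -0.07596165,  0.0173785 ]), [7.4, 7.4])
board [169.5, 195.5] 0.65 [262.6, 295.6] 0.93 1 1 (array([ 0.54379234,  0.20164205, -0.00070115]), [2.4, 2.4])
big_blank_center [182.7, 219.1] 0.75 [231.1, 274.8] 0.75 1 1 (array([0.49784387, 0.11612335, 0.03025451]), [2.1, 2.1])
small_blank_center [172.0, 292.0] 0.51 [204.9, 202.3] 0.67 1 1 (array([ 0.53711872, -0.1067752 ,  0.04831154]), [0.9, 0.9])
stick [257.2, 129.5] 0.71 [275.1, 346.6] 0.58 2 2 (array([ 0.29785757,  0.36895758, -0.19717827]), [71.2, 71.2])
disc [204.4, 320.6] 0.67 [187.2, 195.8] 0.59 1 2 (array([ 0.44789568, -0.20298163,  0.01281765]), [3.2, 3.2])
```

View pics/top1.png

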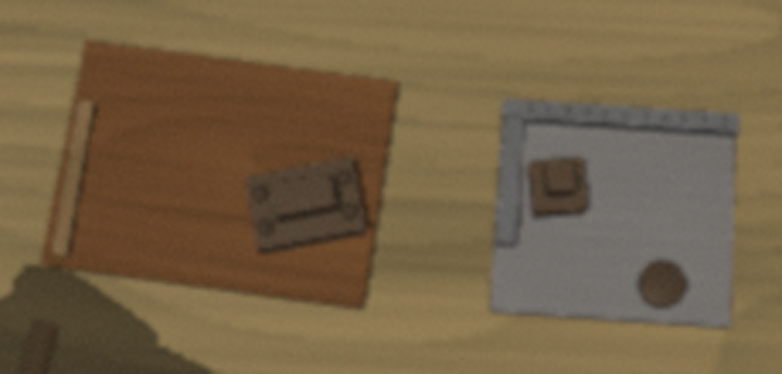

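View pics/scene1.png

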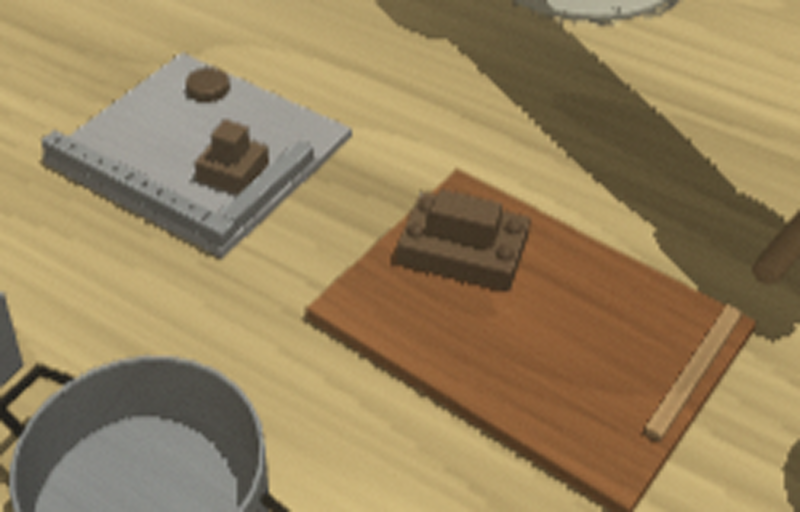

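```bash
cat >> h.py <<'E'
from scipy.spatial.transform import Rotation as Ro
def Rdown(a): # tool x at world yaw a (rad), z down
    x=np.array([np.cos(a),np.sin(a),0]);z=np.array([0,0,-1.]);return np.column_stack([x,np.cross(z,x),z])
def plan(pos,yaw,n,nd=0):
    s=r.observe();p=s["tool_pos"];R=s["ee_rot"];T=Rdown(yaw)
    rv=(Ro.from_matrix(R.T@T)).as_rotvec()/n
    print("clock",round(s["clock"],2),"pos",p.round(4),"yaw",round(np.degrees(np.arctan2(R[1,0],R[0,0])),2),"F",s["force"].round(1),"w",round(s["grip_width"],3))
    for i in range(n):
        dl=R.T@((np.asarray(pos)-p)/(n-i))*1000
        dl=dl.round(nd);w=rv.round(3)
        print([*(float(x) for x in dl),*(float(x) for x in w)])
        p=p+R@dl/1000;R=R@Ro.from_rotvec(w).as_matrix()
E
python3 -c "
from h import *
plan([.5,.12,.26],np.radians(90),10)"
```

```text
clock 0.95 pos [0.2426 0.4936 0.2533] yaw 153.83 F [-0.3 -0.2 -0.5] w 1.0
[-40.0, -22.0, -1.0, 0.0, -0.0, 0.111]
[-42.0, -18.0, -1.0, 0.0, -0.0, 0.111]
[-43.0, -13.0, -1.0, 0.0, -0.0, 0.111]
[-45.0, -8.0, -1.0, 0.0, -0.0, 0.111]
[-45.0, -3.0, -0.0, 0.0, -0.0, 0.111]
[-45.0, 2.0, -1.0, 0.0, -0.0, 0.111]
[-45.0, 7.0, -0.0, 0.0, -0.0, 0.111]
[-44.0, 12.0, -1.0, 0.0, -0.0, 0.111]
[-42.0, 17.0, -0.0, 0.0, -0.0, 0.111]
[-40.0, 21.0, -1.0, 0.0, -0.0, 0.111]
```

>>> carry_out(
  plan=[
    [-1,-40,-22,-1,0,0,0.111],
    [-1,-42,-18,-1,0,0,0.111],
    [-1,-43,-13,-1,0,0,0.111],
    [-1,-45,-8,-1,0,0,0.111],
    [-1,-45,-3,0,0,0,0.111],
  ],
)

```text
clock: 1.45
tool_pos: [0.3721, 0.3051, 0.2576]
ee_rot: [[-0.527, 0.85, 0.001], [0.85, 0.527, 0.0], [0.0, 0.001, -1.0]]
force: [1.8, 0.5, -0.4]
grip_width: 1.003
```

>>> carry_out(
  plan=[
    [-1,-45,2,-1,0,0,0.111],
    [-1,-45,7,0,0,0,0.111],
    [-1,-44,12,-1,0,0,0.111],
    [-1,-42,17,0,0,0,0.111],
    [-1,-40,21,-1,0,0,0.111],
  ],
)

```text
clock: 1.95
tool_pos: [0.5009, 0.1182, 0.2604]
ee_rot: [[0.001, 1.0, 0.0], [1.0, -0.001, 0.0], [0.0, 0.0, -1.0]]
force: [0.7, 0.3, 0.3]
grip_width: 0.998
```

```bash
python3 -c "
from h import *
p=shot('wrist','w1',k=1.5)
for q in ['big_blank_center','board','stick']: print(q,spotter.spot_point(p,q))
np.save('w1.npy',p,allow_pickle=True)
plan([.52,-.07,.26],np.radians(90),5)"
```

```text
big_blank_center [{'point': [166.9, 261.6], 'score': 0.63}]
board [{'point': [96.5, 286.2], 'score': 0.81}]
stick [{'point': [165.0, 261.7], 'score': 0.31}]
clock 2.15 pos [0.5004 0.1192 0.2601] yaw 90.14 F [-0.1 -0.4 -0.1] w 0.998
[-38.0, 4.0, 0.0, -0.0, -0.0, 0.0]
[-38.0, 4.0, 0.0, -0.0, -0.0, 0.0]
[-38.0, 4.0, 0.0, -0.0, -0.0, 0.0]
[-38.0, 4.0, 0.0, -0.0, -0.0, 0.0]
[-37.0, 3.0, 0.0, -0.0, -0.0, 0.0]
```

View pics/w1.png

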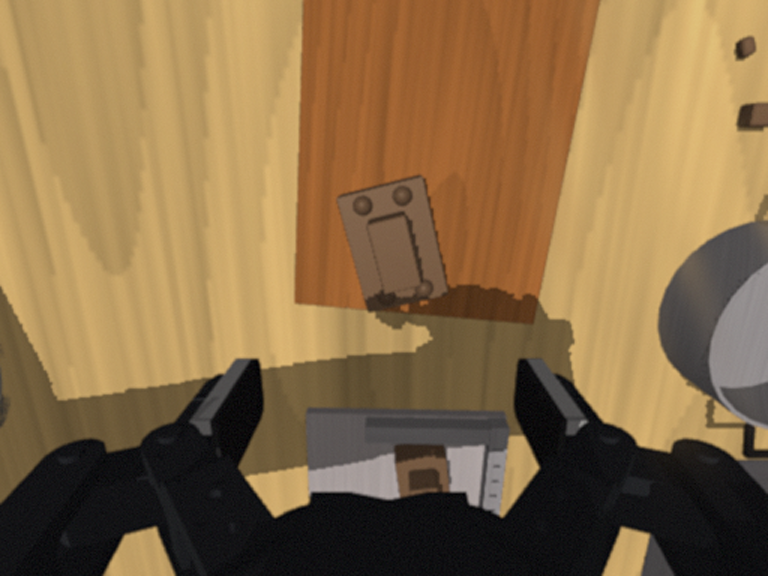

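>>> carry_out(
  plan=[
    [-1,-20,4,0,0,0,0],
    [-1,-20,4,0,0,0,0],
    [-1,-20,4,0,0,0,0],
    [-1,-20,4,0,0,0,0],
    [-1,-20,4,0,0,0,0],
  ],
)

```text
clock: 2.65
tool_pos: [0.5202, 0.0208, 0.2605]
ee_rot: [[-0.007, 1.0, 0.0], [1.0, 0.007, 0.0], [0.0, 0.0, -1.0]]
force: [-0.5, 0.2, -1.0]
grip_width: 1.001
```

```bash
python3 -c "
from h import *
p=shot('wrist','w2',k=1.5)
for q in ['big_blank_center','board','corner','small_blank_center']: print(q,spotter.spot_point(p,q))
np.save('w2.npy',p,allow_pickle=True)
plan([.52,-.17,.26],np.radians(90),5)"
```

```text
big_blank_center [{'point': [78.2, 243.2], 'score': 0.94}, {'point': [228.2, 315.4], 'score': 0.24}]
board [{'point': [5.4, 276.5], 'score': 0.58}]
corner [{'point': [229.7, 313.0], 'score': 0.67}]
small_blank_center [{'point': [261.5, 269.7], 'score': 0.76}]
clock 2.9 pos [0.5201 0.0213 0.2604] yaw 90.32 F [ 0.2  0.6 -0.3] w 1.002
[-38.0, -0.0, 0.0, -0.0, -0.0, 0.001]
[-38.0, -0.0, 0.0, -0.0, -0.0, 0.001]
[-38.0, -0.0, 0.0, -0.0, -0.0, 0.001]
[-39.0, -0.0, 0.0, -0.0, -0.0, 0.001]
[-38.0, -1.0, 0.0, -0.0, -0.0, 0.001]
```

View pics/w2.png

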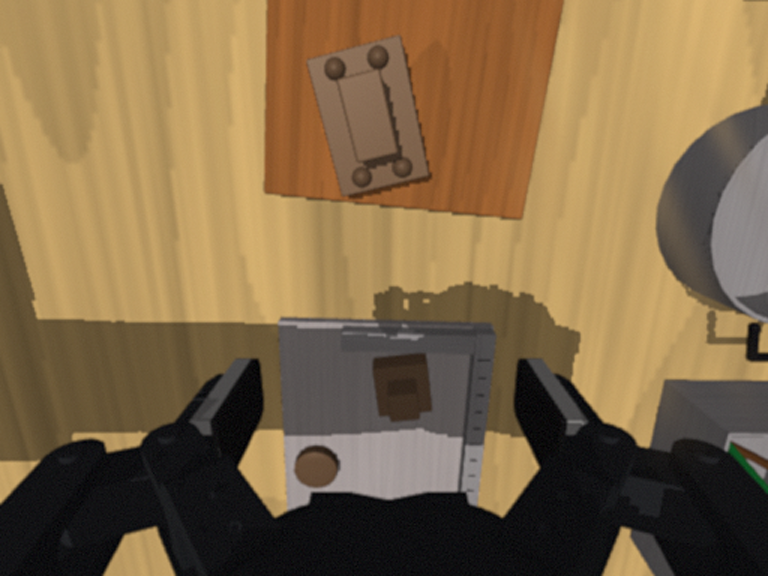

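>>> carry_out(
  plan=[
    [-1,-38,0,0,0,0,0.001],
    [-1,-38,0,0,0,0,0.001],
    [-1,-38,0,0,0,0,0.001],
    [-1,-38,0,0,0,0,0.001],
    [-1,-38,0,0,0,0,0.001],
  ],
)

```text
clock: 3.4
tool_pos: [0.5209, -0.17, 0.2605]
ee_rot: [[-0.001, 1.0, 0.0], [1.0, 0.001, 0.0], [0.0, 0.0, -1.0]]
force: [1.3, 1.3, 0.1]
grip_width: 1.002
```

```bash
python3 -c "
from h import *
p=shot('wrist','w3',k=1.5)
cv2.imwrite('pics/w3z.png',cv2.resize(p['pixels'][30:260,120:400],None,fx=2.6,fy=2.6,interpolation=cv2.INTER_CUBIC))
for q in ['corner','small_blank_center']: print(q,spotter.spot_point(p,q))
np.save('w3.npy',p,allow_pickle=True)"
```

```text
corner [{'point': [84.7, 324.1], 'score': 0.76}]
small_blank_center [{'point': [116.6, 271.7], 'score': 0.89}]
```

View pics/w3z.png

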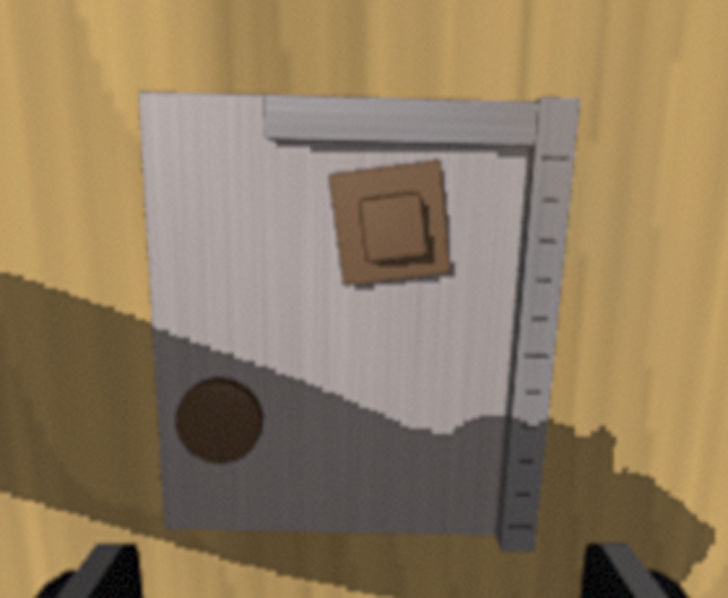

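```bash
cat > fit.py <<'E'
from h import *
from scipy.optimize import least_squares
def fit(obs,x0,freez=False):
    # obs list of (pic, (row,col), local xyz)
    def f(x):
        R=Ro.from_euler('z',x[2]).as_matrix();t=np.array([x[0],x[1],x[3] if freez else 0])
        return np.concatenate([proj(p,R@np.array(L)+t)-np.array(rc) for p,rc,L in obs])
    s=least_squares(f,x0+([0.] if freez else []));return s.x,np.abs(s.fun).reshape(-1,2).round(1).tolist()
def cr(u,v,k,r0,c0): return (r0+(v+.5)/k-.5,c0+(u+.5)/k-.5)
E
python3 - <<'E'
from fit import *
L=lambda n:np.load(n,allow_pickle=True).item()
w1,w2,w3=L('w1.npy'),L('w2.npy'),L('w3.npy')
c=lambda u,v:cr(u,v,2.6,30,120)
G=[(w3,c(141,92),(-.1,.11,.012)),(w3,c(167,527),(-.1,-.11,.012)),(w3,c(499,533),(.08,-.11,.012)),(w3,c(579,100),(.1,.11,.03)),(w3,c(534,550),(.1,-.11,.03)),(w3,c(536,146),(.08,.09,.03))]
for z in (False,True):
    x,e=fit(G,[.5,-.15,0],z);print('gauge',x.round(4),e)
h=.025;b=.013
S=[(w3,c(331,176),(-h,h,.036)),(w3,c(440,160),(h,h,.036)),(w3,c(450,268),(h,-h,.036)),(w3,c(345,283),(-h,-h,.036)),
(w3,c(360,197),(-b,b,.064)),(w3,c(422,191),(b,b,.064)),(w3,c(430,257),(b,-b,.064)),(w3,c(366,262),(-b,-b,.064))]
for z in (False,True):
    x,e=fit(S,[.5,-.1,0],z);print('small',x.round(4),e)
print('tri small',tri([(w2,(261.5,269.7)),(w3,(116.6,271.7))]))
print('tri big',tri([(w1,(166.9,261.6)),(w2,(78.2,243.2))]))
c=lambda u,v:cr(u,v,1.5,0,0)
B=[(w2,c(308,60),(-.035,.05,.039)),(w2,c(401,37),(.035,.05,.039)),(w2,c(429,177),(.035,-.05,.039)),
 (w2,c(340,79),(-.015,.028,.067)),(w2,c(379,70),(.015,.028,.067)),(w2,c(397,157),(.015,-.028,.067)),(w2,c(356,163),(-.015,-.028,.067)),
 (w1,c(337,195),(-.035,.05,.039)),(w1,c(424,177),(.035,.05,.039)),(w1,c(447,296),(.035,-.05,.039)),(w1,c(369,219),(-.015,.028,.067)),(w1,c(406,211),(.015,.028,.067)),(w1,c(421,287),(.015,-.028,.067))]
for z in (False,True):
    x,e=fit(B,[.5,.1,.2],z);print('big',x.round(4),e)
W=[(w2,c(265,192),(-.11,-.15,.015)),(w2,c(522,219),(.11,-.15,.015)),(w1,c(295,303),(-.11,-.15,.015)),(w1,c(534,324),(.11,-.15,.015))]
for z in (False,True):
    x,e=fit(W,[.55,.2,0],z);print('board',x.round(4),e)
E
```

```text
gauge [ 0.5162 -0.1678 -0.0203] [[0.1, 1.5], [0.9, 1.0], [1.0, 1.6], [1.0, 2.3], [0.8, 2.0], [0.4, 0.4]]
gauge [ 0.5165 -0.1682 -0.0206 -0.0043] [[0.6, 0.2], [0.2, 0.1], [0.0, 1.9], [0.2, 1.5], [0.4, 1.4], [0.2, 0.9]]
small [ 0.5347 -0.1129  0.1265] [[1.3, 0.8], [0.9, 0.7], [1.6, 0.9], [1.1, 0.4], [0.6, 0.3], [0.3, 0.2], [0.9, 0.5], [0.3, 0.4]]
small [ 0.5351 -0.1134  0.1265 -0.0105] [[0.7, 0.1], [0.2, 0.2], [1.0, 0.2], [0.4, 0.1], [0.9, 0.1], [0.1, 0.2], [1.3, 0.9], [0.2, 0.7]]
tri small (array([ 0.53615352, -0.11389272,  0.03839404]), [0.0, 0.0])
tri big (array([0.50377571, 0.11768635, 0.05257924]), [0.7, 0.7])
big [0.5059 0.1169 0.2126] [[1.6, 0.7], [1.2, 1.2], [0.3, 0.7], [0.6, 2.0], [1.4, 1.3], [1.8, 0.5], [0.3, 0.0], [0.8, 0.1], [0.2, 0.7], [0.3, 0.3], [3.4, 1.5], [2.9, 0.6], [0.0, 0.3]]
big [ 0.5058  0.1168  0.2117 -0.0058] [[0.5, 0.2], [0.2, 1.0], [0.1, 1.2], [0.3, 1.4], [0.3, 1.4], [1.8, 0.3], [0.1, 0.3], [0.3, 0.7], [0.5, 0.3], [1.2, 0.4], [2.5, 1.3], [2.2, 0.3], [1.5, 0.1]]
board [ 0.54    0.1999 -0.0961] [[0.1, 0.7], [0.1, 0.9], [0.1, 0.5], [0.2, 0.4]]
board [ 0.54    0.1994 -0.096  -0.0024] [[0.3, 0.1], [0.2, 0.3], [0.4, 0.1], [0.2, 0.1]]
```

```bash
python3 -c "
from h import *
print(r.finger_overhang)
plan([.535,-.113,.10],np.pi/2+.1265,5)"
```

```text
0.022
clock 3.55 pos [ 0.5208 -0.1705  0.26  ] yaw 89.87 F [-0.7  0.2 -0.7] w 0.995
[11.0, 3.0, 32.0, -0.0, -0.0, -0.026]
[12.0, 3.0, 32.0, -0.0, -0.0, -0.026]
[11.0, 3.0, 32.0, -0.0, -0.0, -0.026]
[11.0, 4.0, 32.0, -0.0, -0.0, -0.026]
[12.0, 4.0, 32.0, -0.0, -0.0, -0.026]
```

>>> carry_out(
  plan=[
    [-1,11,3,32,0,0,-0.026],
    [-1,12,3,32,0,0,-0.026],
    [-1,11,3,32,0,0,-0.026],
    [-1,11,4,32,0,0,-0.026],
    [-1,12,4,32,0,0,-0.026],
  ],
)

```text
clock: 4.05
tool_pos: [0.535, -0.1097, 0.0993]
ee_rot: [[-0.132, 0.991, 0.0], [0.991, 0.132, 0.0], [0.0, 0.001, -1.0]]
force: [1.2, 0.4, -0.4]
grip_width: 1.001
```

```bash
python3 -c "
from h import *
p=shot('wrist','w4',k=1.5)
plan([.535,-.113,.065],np.pi/2+.1265,3)"
```

```text
clock 4.1 pos [ 0.533  -0.1079  0.0936] yaw 97.72 F [-0.2  1.6 -4.6] w 0.998
[-2.0, 0.0, 10.0, -0.002, -0.001, 0.003]
[-2.0, 1.0, 9.0, -0.002, -0.001, 0.003]
[-1.0, 0.0, 10.0, -0.002, -0.001, 0.003]
```

View pics/w4.png

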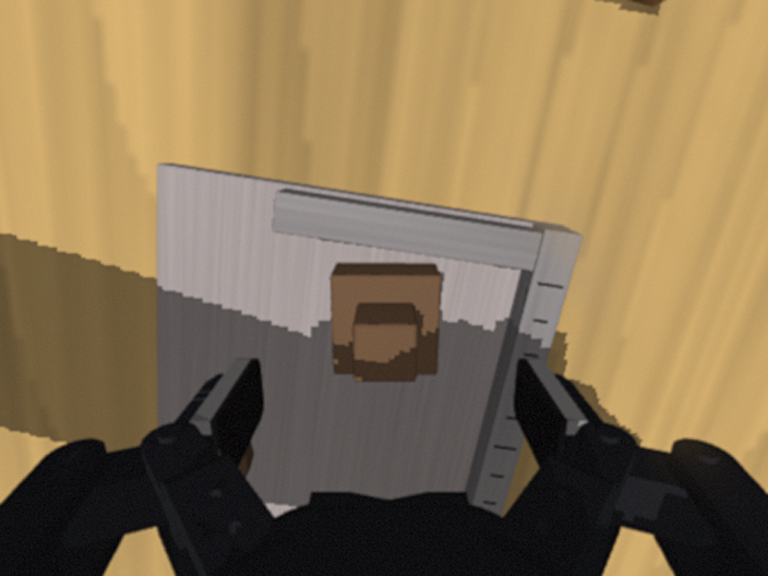

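>>> carry_out(
  plan=[
    [-1,-1,0,8,0,0,0.003],
    [-1,-1,0,8,0,0,0],
    [-1,0,0,8,0,0,0],
    [-1,0,0,6,0,0,0],
    [-1,0,0,0,0,0,0],
  ],
)

```text
clock: 4.6
tool_pos: [0.5349, -0.1144, 0.0699]
ee_rot: [[-0.125, 0.992, -0.0], [0.992, 0.125, 0.0], [0.0, -0.0, -1.0]]
force: [0.5, -0.2, -0.6]
grip_width: 1.0
```

```bash
python3 -c "
from h import *
p=shot('wrist','w5',k=1.5)
plan([.535,-.113,.065],np.pi/2+.1265,1)"
```

```text
clock 4.65 pos [ 0.5351 -0.1144  0.0704] yaw 97.18 F [-0.7  0.2  1. ] w 1.006
[1.0, 0.0, 5.0, -0.0, -0.0, -0.001]
```

View pics/w5.png

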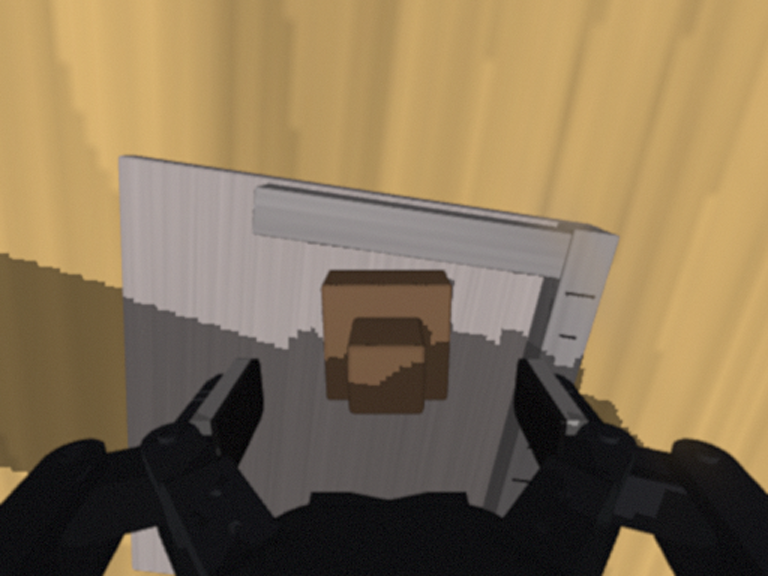

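>>> carry_out(
  plan=[
    [-1,1,0,6,0,0,0],
    [1,0,0,0,0,0,0],
    [1,0,0,0,0,0,0],
    [1,0,0,0,0,0,0],
    [1,0,0,0,0,0,0],
  ],
  force=30,
)

```text
clock: 5.15
tool_pos: [0.5351, -0.1131, 0.0644]
ee_rot: [[-0.126, 0.992, 0.0], [0.992, 0.126, -0.0], [-0.0, 0.0, -1.0]]
force: [-0.2, -0.3, 0.1]
grip_width: 0.333
```

>>> carry_out(
  plan=[
    [1,0,0,0,0,0,0],
    [1,0,0,0,0,0,0],
    [1,0,0,0,0,0,0],
    [1,0,0,0,0,0,0],
    [1,0,0,0,0,0,0],
  ],
)

```text
clock: 5.65
tool_pos: [0.5352, -0.1131, 0.0646]
ee_rot: [[-0.126, 0.992, 0.001], [0.992, 0.126, -0.0], [-0.0, 0.001, -1.0]]
force: [0.2, -0.1, 3.8]
grip_width: 0.296
```

>>> carry_out(
  plan=[
    [1,0,0,-10,0,0,0],
    [1,0,0,-20,0,0,0],
    [1,0,0,-25,0,0,0],
    [1,0,0,-25,0,0,0],
    [1,0,0,-20,0,0,0],
  ],
)

```text
clock: 6.15
tool_pos: [0.5349, -0.1131, 0.1659]
ee_rot: [[-0.126, 0.992, 0.0], [0.992, 0.126, -0.0], [-0.0, 0.0, -1.0]]
force: [0.5, 0.1, -2.0]
grip_width: 0.302
```

```bash
python3 -c "
from h import *
p=shot('wrist','w6',k=1.5)
plan([.5457,.2597,.165],np.pi/2+.1265,10)"
```

```text
clock 6.2 pos [ 0.5359 -0.1133  0.1692] yaw 97.22 F [0.3 0.2 0.7] w 0.297
[37.0, 6.0, 0.0, 0.0, 0.0, -0.0]
[37.0, 6.0, 0.0, 0.0, 0.0, -0.0]
[37.0, 6.0, 0.0, 0.0, 0.0, -0.0]
[37.0, 6.0, 1.0, 0.0, 0.0, -0.0]
[37.0, 5.0, 0.0, 0.0, 0.0, -0.0]
[37.0, 6.0, 1.0, 0.0, 0.0, -0.0]
[37.0, 5.0, 0.0, 0.0, 0.0, -0.0]
[37.0, 6.0, 1.0, 0.0, 0.0, -0.0]
[36.0, 5.0, 0.0, 0.0, 0.0, -0.0]
[37.0, 6.0, 1.0, 0.0, 0.0, -0.0]
```

View pics/w6.png

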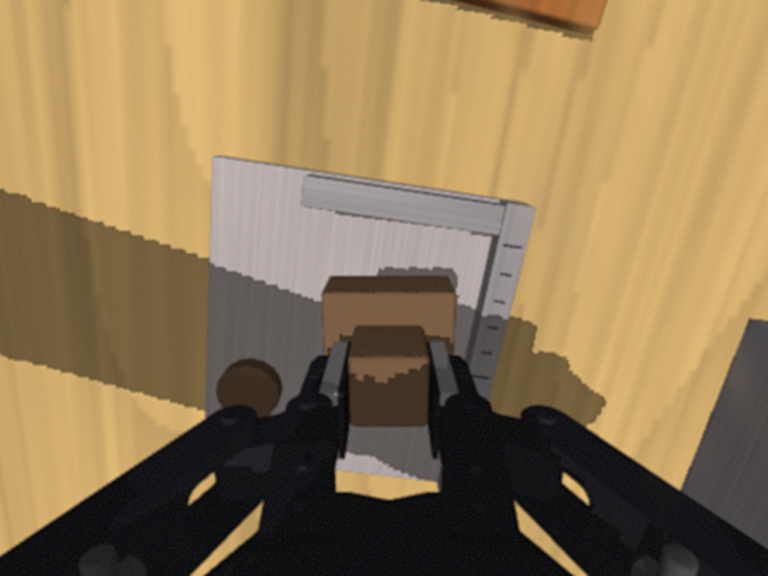

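>>> carry_out(
  plan=[
    [1,20,3,0,0,0,0],
    [1,35,5,0,0,0,0],
    [1,40,6,0,0,0,0],
    [1,40,6,0,0,0,0],
    [1,40,6,0,0,0,0],
  ],
)

```text
clock: 6.7
tool_pos: [0.5383, 0.0652, 0.1637]
ee_rot: [[-0.125, 0.992, -0.001], [0.992, 0.125, -0.0], [-0.0, -0.001, -1.0]]
force: [0.8, 0.1, -1.5]
grip_width: 0.295
```

>>> carry_out(
  plan=[
    [1,40,6,0,0,0,0],
    [1,40,6,0,0,0,0],
    [1,40,6,0,0,0,0],
    [1,35,5,0,0,0,0],
    [1,25,5,0,0,0,0],
  ],
)

```text
clock: 7.2
tool_pos: [0.5433, 0.2481, 0.1635]
ee_rot: [[-0.127, 0.992, -0.001], [0.992, 0.127, -0.0], [-0.0, -0.001, -1.0]]
force: [-0.5, -0.3, -2.5]
grip_width: 0.296
```

>>> carry_out(
  plan=[
    [1,14,3,0,0,0,0],
    [1,0,0,20,0,0,0],
    [1,0,0,25,0,0,0],
    [1,0,0,20,0,0,0],
    [1,0,0,10,0,0,0],
  ],
)

```text
clock: 7.7
tool_pos: [0.5443, 0.2592, 0.0868]
ee_rot: [[-0.125, 0.992, -0.003], [0.992, 0.125, -0.002], [-0.001, -0.003, -1.0]]
force: [-0.1, 1.1, -1.3]
grip_width: 0.293
```

```bash
python3 -c "
from h import *
p=shot('wrist','w7',k=1.5)
plan([.5457,.2597,.0685],np.pi/2+.1265,5,1)"
```

```text
clock 7.75 pos [0.5441 0.2591 0.0861] yaw 97.19 F [-0.  -0.2 -3.7] w 0.301
[0.1, 0.3, 3.5, -0.001, 0.0, -0.0]
[0.1, 0.3, 3.5, -0.001, 0.0, -0.0]
[0.1, 0.4, 3.5, -0.001, 0.0, -0.0]
[0.1, 0.3, 3.5, -0.001, 0.0, -0.0]
[0.0, 0.4, 3.6, -0.001, 0.0, -0.0]
```

View pics/w7.png

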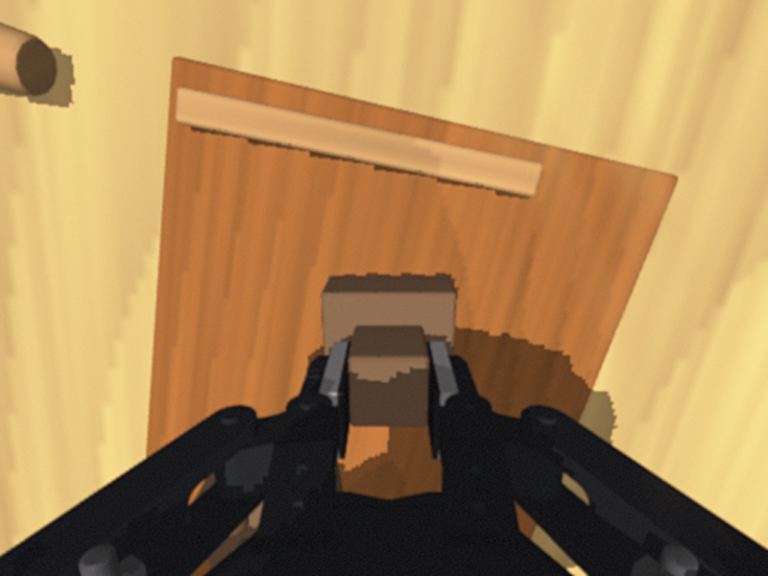

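>>> carry_out(
  plan=[
    [1,0,0,6,0,0,0],
    [1,0,0,5,0,0,0],
    [1,0,0,4,0,0,0],
    [1,0,0,2,0,0,0],
    [1,0,0,0,0,0,0],
  ],
)

```text
clock: 8.25
tool_pos: [0.5452, 0.2601, 0.0723]
ee_rot: [[-0.126, 0.992, -0.0], [0.992, 0.126, -0.0], [-0.0, -0.0, -1.0]]
force: [0.4, 0.5, -3.0]
grip_width: 0.3
```

>>> carry_out(
  plan=[
    [1,0,0,2,0,0,0],
    [1,0,0,1,0,0,0],
    [1,0,0,1,0,0,0],
    [1,0,0,0,0,0,0],
    [1,0,0,0,0,0,0],
  ],
)

```text
clock: 8.75
tool_pos: [0.5452, 0.2602, 0.0683]
ee_rot: [[-0.126, 0.992, -0.0], [0.992, 0.126, 0.0], [0.0, 0.0, -1.0]]
force: [-0.4, -0.4, -3.1]
grip_width: 0.296
```

>>> carry_out(
  plan=[
    [1,0,0,0.5,0,0,0],
    [1,0,0,0.5,0,0,0],
    [1,0,0,0,0,0,0],
    [1,0,0,0,0,0,0],
    [1,0,0,0,0,0,0],
  ],
)

```text
clock: 9.25
tool_pos: [0.5453, 0.2602, 0.0676]
ee_rot: [[-0.126, 0.992, 0.0], [0.992, 0.126, 0.0], [0.0, 0.0, -1.0]]
force: [-0.9, -0.6, 2.3]
grip_width: 0.293
```

>>> carry_out(
  plan=[
    [-1,0,0,0,0,0,0],
    [-1,0,0,0,0,0,0],
    [-1,0,0,0,0,0,0],
    [-1,0,0,0,0,0,0],
    [-1,0,0,0,0,0,0],
  ],
)

```text
clock: 9.75
tool_pos: [0.5452, 0.2601, 0.0672]
ee_rot: [[-0.126, 0.992, -0.0], [0.992, 0.126, -0.0], [-0.0, -0.0, -1.0]]
force: [-0.2, 0.3, 1.3]
grip_width: 1.002
```

>>> carry_out(
  plan=[
    [-1,0,0,-10,0,0,0],
    [-1,0,0,-25,0,0,0],
    [-1,0,0,-30,0,0,0],
    [-1,0,0,-40,0,0,0],
    [-1,0,0,-40,0,0,0],
  ],
)

```text
clock: 10.25
tool_pos: [0.5449, 0.26, 0.2144]
ee_rot: [[-0.126, 0.992, 0.0], [0.992, 0.126, 0.0], [0.0, 0.0, -1.0]]
force: [1.3, 0.3, -0.5]
grip_width: 1.004
```

```bash
python3 -c "
from h import *
p=shot('wrist','w8',k=1.5)
s=shot('scene','s8',(160,320,130,380),3.2)
np.save('w8.npy',p,allow_pickle=True)
plan([.53,.05,.22],np.pi/2+.2126,5,0)"
```

```text
clock 10.35 pos [0.5467 0.2609 0.2195] yaw 97.22 F [ 0.3  0.1 -0.4] w 1.002
[-41.0, -9.0, -0.0, 0.002, -0.001, -0.017]
[-41.0, -9.0, -0.0, 0.002, -0.001, -0.017]
[-41.0, -10.0, -0.0, 0.002, -0.001, -0.017]
[-41.0, -11.0, -0.0, 0.002, -0.001, -0.017]
[-41.0, -11.0, -1.0, 0.002, -0.001, -0.017]
```

View pics/w8.png

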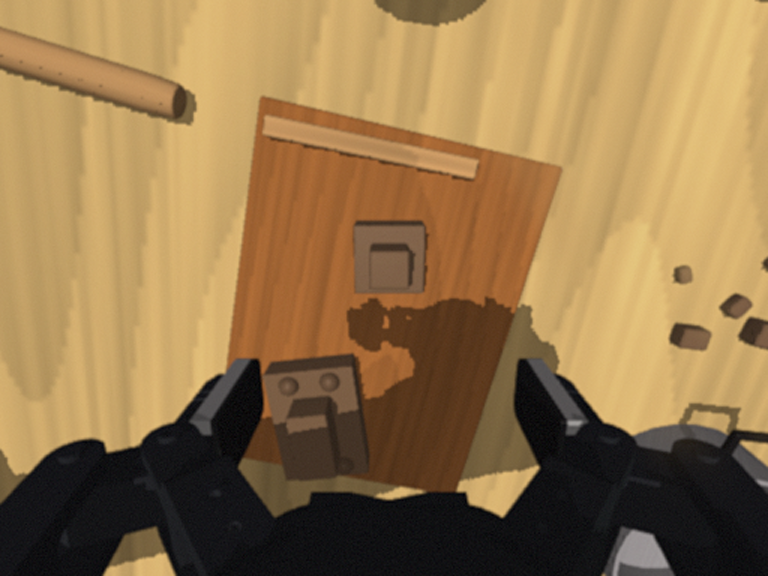

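View pics/s8.png

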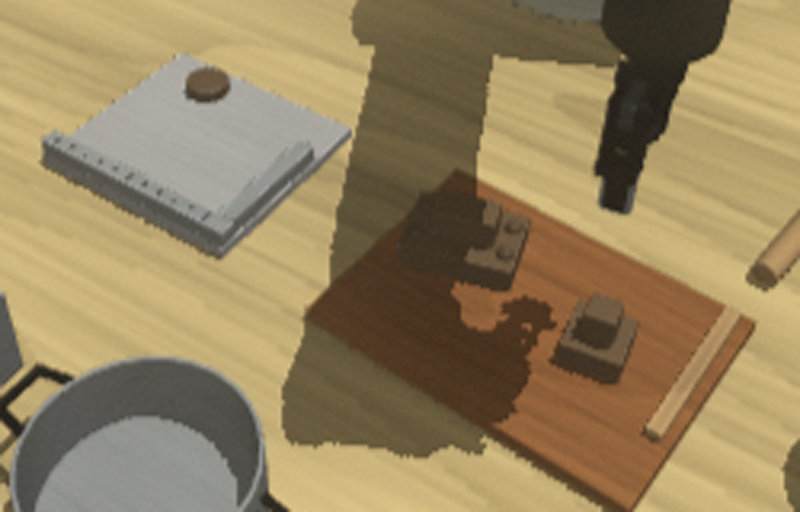

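>>> carry_out(
  plan=[
    [-1,-35,-9,0,0,0,-0.017],
    [-1,-41,-9,0,0,0,-0.017],
    [-1,-41,-10,0,0,0,-0.017],
    [-1,-41,-11,0,0,0,-0.017],
    [-1,-35,-11,0,0,0,-0.017],
  ],
)

```text
clock: 10.85
tool_pos: [0.5262, 0.0598, 0.2128]
ee_rot: [[-0.21, 0.978, 0.001], [0.978, 0.21, -0.0], [-0.0, 0.001, -1.0]]
force: [1.6, -0.2, 0.9]
grip_width: 1.002
```

```bash
python3 -c "
from h import *
p=shot('wrist','w9',(30,260,120,400),2.6)
np.save('w9.npy',p,allow_pickle=True)
plan([.506,.117,.12],np.pi/2+.2126,5,0)"
```

```text
clock 10.9 pos [0.5257 0.056  0.2131] yaw 102.05 F [ 1.9 -2.3  0.5] w 1.001
[13.0, -1.0, 19.0, 0.0, 0.0, -0.0]
[13.0, -1.0, 18.0, 0.0, 0.0, -0.0]
[13.0, -2.0, 19.0, 0.0, 0.0, -0.0]
[12.0, -1.0, 18.0, 0.0, 0.0, -0.0]
[13.0, -2.0, 19.0, 0.0, 0.0, -0.0]
```

View pics/w9.png

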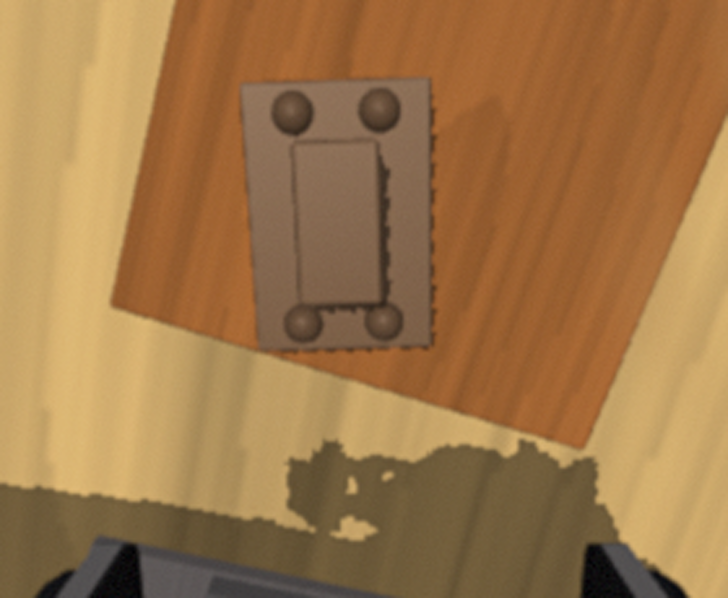

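```bash
python3 - <<'E'
from fit import *
w=np.load('w9.npy',allow_pickle=True).item()
c=lambda u,v:cr(u,v,2.6,30,120)
B=[(w,c(242,84),(-.035,.05,.039)),(w,c(430,78),(.035,.05,.039)),(w,c(434,345),(.035,-.05,.039)),(w,c(260,348),(-.035,-.05,.039)),
 (w,c(292,142),(-.015,.028,.067)),(w,c(376,139),(.015,.028,.067)),(w,c(380,302),(.015,-.028,.067)),(w,c(301,305),(-.015,-.028,.067))]
for z in (False,True):
    x,e=fit(B,[.5,.1,.2],z);print('big',x.round(4),e)
plan([.506,.117,.12],np.pi/2+.2126,5,0)
E
```

```text
big [0.5059 0.1173 0.2423] [[0.7, 1.2], [0.9, 0.6], [0.5, 0.6], [1.4, 0.5], [0.5, 0.6], [0.5, 1.4], [0.8, 1.3], [0.7, 0.5]]
big [ 0.5058  0.1171  0.2424 -0.0056] [[0.2, 0.5], [0.0, 0.1], [0.5, 1.2], [0.4, 0.0], [0.0, 0.2], [0.0, 1.1], [0.0, 1.0], [0.1, 0.2]]
clock 10.9 pos [0.5257 0.056  0.2131] yaw 102.05 F [ 1.9 -2.3  0.5] w 1.001
[13.0, -1.0, 19.0, 0.0, 0.0, -0.0]
[13.0, -1.0, 18.0, 0.0, 0.0, -0.0]
[13.0, -2.0, 19.0, 0.0, 0.0, -0.0]
[12.0, -1.0, 18.0, 0.0, 0.0, -0.0]
[13.0, -2.0, 19.0, 0.0, 0.0, -0.0]
```

>>> carry_out(
  plan=[
    [-1,13,-1,19,0,0,-0.012],
    [-1,13,-1,19,0,0,-0.011],
    [-1,13,-2,19,0,0,0],
    [-1,13,-2,19,0,0,0],
    [-1,12,-2,17,0,0,0],
  ],
)

```text
clock: 11.4
tool_pos: [0.504, 0.1226, 0.1188]
ee_rot: [[-0.232, 0.973, 0.0], [0.973, 0.232, 0.0], [0.0, 0.0, -1.0]]
force: [1.2, -0.8, -0.1]
grip_width: 1.004
```

>>> carry_out(
  plan=[
    [-1,0,0,10,0,0,0],
    [-1,0,0,10,0,0,0],
    [-1,0,0,5,0,0,0],
    [-1,0,0,0,0,0,0],
    [-1,0,0,0,0,0,0],
  ],
)

```text
clock: 11.9
tool_pos: [0.5048, 0.1218, 0.0948]
ee_rot: [[-0.231, 0.973, 0.001], [0.973, 0.231, 0.0], [-0.0, 0.001, -1.0]]
force: [-0.7, 1.3, -0.2]
grip_width: 1.005
```

```bash
python3 -c "
from h import *
p=shot('wrist','w10',k=1.5)
plan([.506,.117,.067],np.pi/2+.235,3,1)"
```

```text
clock 11.95 pos [0.5049 0.1219 0.095 ] yaw 103.38 F [ 0.1  0.7 -0.2] w 0.998
[-1.7, -0.0, 9.3, 0.0, 0.0, -0.001]
[-1.7, -0.0, 9.3, 0.0, 0.0, -0.001]
[-1.6, -0.1, 9.4, 0.0, 0.0, -0.001]
```

View pics/w10.png

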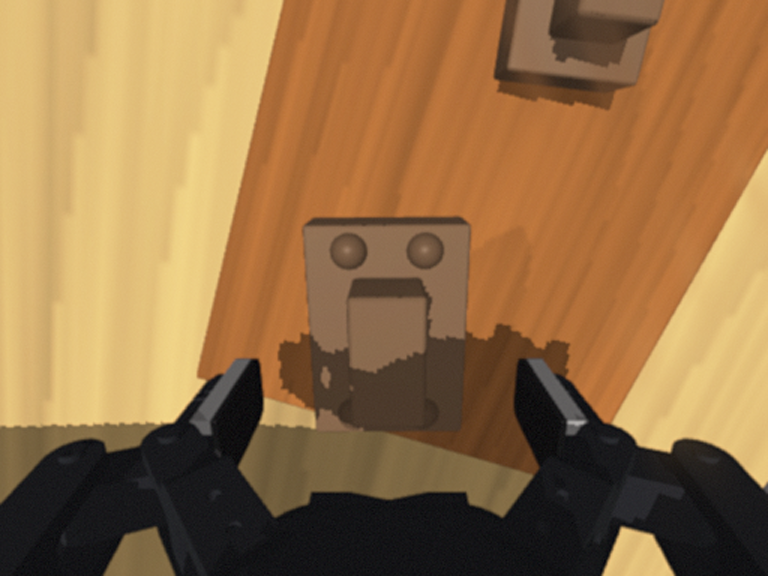

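Blank centred between the jaws at (387,330) and aligned. Descend and grip.

>>> carry_out(
  plan=[
    [-1,-2,0,10,0,0,0],
    [-1,-2,0,10,0,0,0],
    [-1,-1,0,6,0,0,0],
    [-1,0,0,2,0,0,0],
    [-1,0,0,0,0,0,0],
  ],
  force=60,
)

```text
clock: 12.45
tool_pos: [0.5053, 0.1172, 0.0658]
ee_rot: [[-0.232, 0.973, -0.001], [0.973, 0.232, -0.0], [0.0, -0.001, -1.0]]
force: [0.3, -0.2, -0.2]
grip_width: 1.0
```

>>> carry_out(
  plan=[
    [1,0,0,0,0,0,0],
    [1,0,0,0,0,0,0],
    [1,0,0,0,0,0,0],
    [1,0,0,0,0,0,0],
    [1,0,0,0,0,0,0],
  ],
)

```text
clock: 12.95
tool_pos: [0.5058, 0.1174, 0.0668]
ee_rot: [[-0.232, 0.973, 0.001], [0.973, 0.232, 0.0], [0.0, 0.001, -1.0]]
force: [-0.2, 0.0, 2.2]
grip_width: 0.339
```

>>> carry_out(
  plan=[
    [1,0,0,0,0,0,0],
    [1,0,0,0,0,0,0],
    [1,0,0,0,0,0,0],
    [1,0,0,0,0,0,0],
    [1,0,0,0,0,0,0],
  ],
)

```text
clock: 13.45
tool_pos: [0.5057, 0.1174, 0.0667]
ee_rot: [[-0.232, 0.973, 0.001], [0.973, 0.232, 0.0], [0.0, 0.001, -1.0]]
force: [0.0, 0.4, 5.4]
grip_width: 0.332
```

>>> carry_out(
  plan=[
    [1,0,0,-6,0,0,0],
    [1,0,0,-15,0,0,0],
    [1,0,0,-25,0,0,0],
    [1,0,0,-30,0,0,0],
    [1,0,0,-24,0,0,0],
  ],
)

```text
clock: 13.95
tool_pos: [0.5055, 0.1172, 0.1685]
ee_rot: [[-0.232, 0.973, 0.001], [0.973, 0.232, 0.0], [-0.0, 0.001, -1.0]]
force: [-0.3, 0.0, -3.9]
grip_width: 0.333
```

```bash
python3 -c "
from h import *
p=shot('wrist','w11',k=1.5)
plan([.545,-.145,.165],np.pi/2-.0203,10,0)"
```

```text
clock 14.0 pos [0.5068 0.1175 0.1725] yaw 103.4 F [ 0.6 -0.   0.2] w 0.34
[-26.0, -2.0, 1.0, 0.001, -0.0, 0.025]
[-27.0, -2.0, 1.0, 0.001, -0.0, 0.025]
[-26.0, -1.0, 1.0, 0.001, -0.0, 0.025]
[-27.0, -0.0, 1.0, 0.001, -0.0, 0.025]
[-27.0, 0.0, 1.0, 0.001, -0.0, 0.025]
[-26.0, 1.0, 0.0, 0.001, -0.0, 0.025]
[-26.0, 2.0, 1.0, 0.001, -0.0, 0.025]
[-27.0, 2.0, 0.0, 0.001, -0.0, 0.025]
[-26.0, 3.0, 1.0, 0.001, -0.0, 0.025]
[-27.0, 3.0, 0.0, 0.001, -0.0, 0.025]
```

View pics/w11.png

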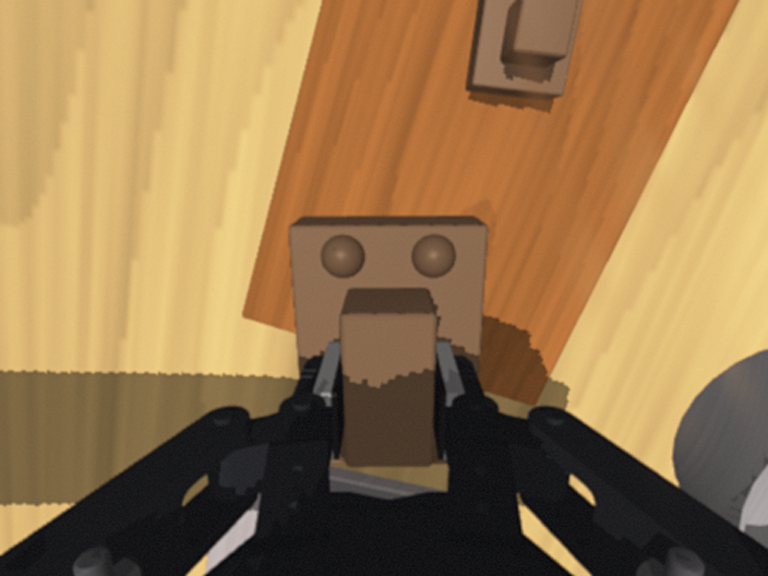

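>>> carry_out(
  plan=[
    [1,-20,-2,1,0,0,0.025],
    [1,-27,-2,1,0,0,0.025],
    [1,-29,-1,1,0,0,0.025],
    [1,-29,0,1,0,0,0.025],
    [1,-29,0,1,0,0,0.025],
  ],
)

```text
clock: 14.5
tool_pos: [0.5246, -0.0166, 0.161]
ee_rot: [[-0.108, 0.994, -0.001], [0.994, 0.108, -0.0], [0.0, -0.001, -1.0]]
force: [0.9, -0.8, -3.7]
grip_width: 0.336
```

>>> carry_out(
  plan=[
    [1,-29,1,0,0,0,0.025],
    [1,-29,2,0,0,0,0.025],
    [1,-28,2,0,0,0,0.025],
    [1,-25,3,0,0,0,0.025],
    [1,-20,3,0,0,0,0.025],
  ],
)

```text
clock: 15.0
tool_pos: [0.5438, -0.1471, 0.1609]
ee_rot: [[0.018, 1.0, -0.001], [1.0, -0.018, 0.0], [0.0, -0.001, -1.0]]
force: [0.5, -0.3, -4.1]
grip_width: 0.338
```

>>> carry_out(
  plan=[
    [1,0,0,10,0,0,0],
    [1,0,0,15,0,0,0],
    [1,0,0,15,0,0,0],
    [1,0,0,5,0,0,0],
    [1,0,0,0,0,0,0],
  ],
)

```text
clock: 15.5
tool_pos: [0.5432, -0.1449, 0.1148]
ee_rot: [[0.015, 1.0, -0.002], [1.0, -0.015, 0.001], [0.001, -0.002, -1.0]]
force: [-0.3, 0.4, -4.7]
grip_width: 0.335
```

```bash
python3 -c "
from h import *
p=shot('wrist','w12',k=1.5)
np.save('w12.npy',p,allow_pickle=True)
plan([.551,-.140,.080],np.pi/2-.0203,3,1)"
```

```text
clock 15.55 pos [ 0.5437 -0.145   0.1158] yaw 89.14 F [-1.   0.4 -3. ] w 0.339
[1.7, 2.4, 11.9, -0.0, -0.0, 0.002]
[1.7, 2.4, 12.0, -0.0, -0.0, 0.002]
[1.8, 2.5, 11.9, -0.0, -0.0, 0.002]
```

View pics/w12.png

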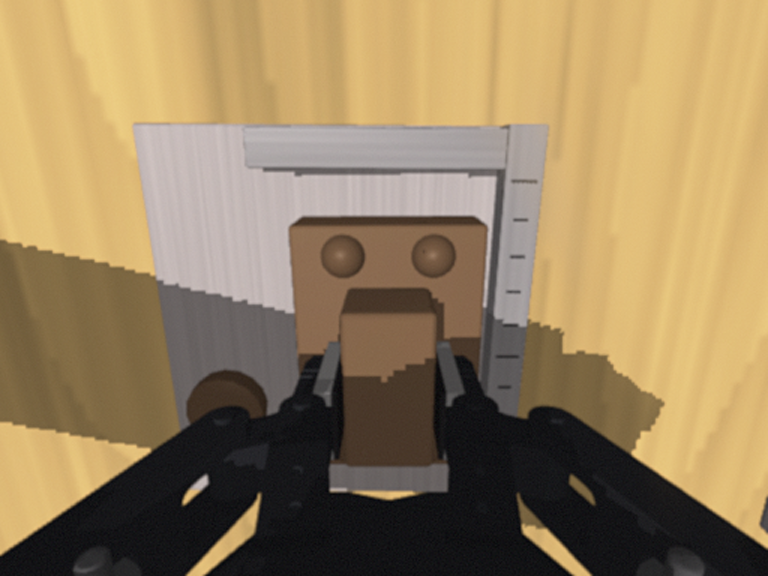

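```bash
python3 - <<'E'
from fit import *
w=np.load('w12.npy',allow_pickle=True).item()
c=lambda u,v:cr(u,v,1.5,0,0)
print(onz(w,c(506,168),.03),onz(w,c(135,124),.012),onz(w,c(547,126),.03))
G=[(w,c(506,168),(.08,.09,.03)),(w,c(135,124),(-.1,.11,.012)),(w,c(547,126),(.1,.11,.03))]
print(fit(G,[.5,-.15,0]))
# blank base-top front corners and block top front: lift height
h=.0667-.041 # centre below tcp
B=[(w,c(290,225),(-.035,.05,0)),(w,c(487,226),(.035,.05,0)),(w,c(343,313),(-.015,.028,.028)),(w,c(437,313),(.015,.028,.028))]
print(fit(B,[.54,-.14,0,.088][:3],True))
E
```

```text
[ 0.5985478  -0.07884658  0.03      ] [ 0.42069735 -0.05600406  0.012     ] [ 0.61575375 -0.06087605  0.03      ]
(array([ 0.51611916, -0.16824525, -0.01994891]), [[1.5, 1.0], [0.4, 3.1], [1.0, 3.9]])
(array([ 0.54376554, -0.1460204 , -0.01474843,  0.08317827]), [[0.8, 0.7], [0.2, 0.4], [0.4, 1.5], [0.4, 0.5]])
```

>>> carry_out(
  plan=[
    [1,2,3,10,0,0,0],
    [1,2,3,12,0,0,0],
    [1,2,2,12,0,0,0.002],
    [1,0,0,8,0,0,0],
    [1,0,0,3,0,0,0],
  ],
)

```text
clock: 16.05
tool_pos: [0.5514, -0.1396, 0.0696]
ee_rot: [[0.018, 1.0, -0.002], [1.0, -0.018, 0.001], [0.0, -0.002, -1.0]]
force: [0.4, 0.0, -3.5]
grip_width: 0.338
```

>>> carry_out(
  plan=[
    [1,0,0,2,0,0,0],
    [1,0,0,1,0,0,0],
    [1,0,0,0,0,0,0],
    [1,0,0,0,0,0,0],
    [1,0,0,0,0,0,0],
  ],
)

```text
clock: 16.55
tool_pos: [0.5522, -0.1399, 0.0686]
ee_rot: [[0.018, 1.0, 0.001], [1.0, -0.018, -0.0], [-0.0, 0.001, -1.0]]
force: [-0.1, -0.7, -3.3]
grip_width: 0.343
```

Not down yet (force still the blank's weight); continue in small steps.

>>> carry_out(
  plan=[
    [1,0,0,1.5,0,0,0],
    [1,0,0,1,0,0,0],
    [1,0,0,1,0,0,0],
    [1,0,0,0,0,0,0],
    [1,0,0,0,0,0,0],
  ],
)

```text
clock: 17.05
tool_pos: [0.552, -0.1398, 0.0647]
ee_rot: [[0.018, 1.0, -0.0], [1.0, -0.018, 0.0], [0.0, -0.0, -1.0]]
force: [-0.2, 0.5, -3.6]
grip_width: 0.337
```

>>> carry_out(
  plan=[
    [1,0,0,0.5,0,0,0],
    [1,0,0,0.5,0,0,0],
    [1,0,0,0,0,0,0],
    [1,0,0,0,0,0,0],
    [1,0,0,0,0,0,0],
  ],
)

```text
clock: 17.55
tool_pos: [0.552, -0.1398, 0.0638]
ee_rot: [[0.018, 1.0, -0.0], [1.0, -0.018, 0.0], [-0.0, -0.0, -1.0]]
force: [0.7, 0.3, -3.5]
grip_width: 0.34
```

>>> carry_out(
  plan=[
    [1,0,0,0.5,0,0,0],
    [1,0,0,0,0,0,0],
    [1,0,0,0,0,0,0],
    [1,0,0,0,0,0,0],
    [1,0,0,0,0,0,0],
  ],
)

```text
clock: 18.05
tool_pos: [0.5521, -0.1398, 0.0638]
ee_rot: [[0.018, 1.0, 0.0], [1.0, -0.018, -0.0], [-0.0, 0.0, -1.0]]
force: [-2.8, 1.8, 5.5]
grip_width: 0.339
```

>>> carry_out(
  plan=[
    [1,0,0,-0.3,0,0,0],
    [1,1.5,1.5,0,0,0,0],
    [1,1.5,1.5,0,0,0,0],
    [1,1.5,1.5,0,0,0,0],
    [1,1,1,0,0,0,0],
  ],
)

```text
clock: 18.55
tool_pos: [0.5579, -0.1345, 0.0637]
ee_rot: [[0.018, 1.0, 0.0], [1.0, -0.018, -0.001], [-0.001, 0.0, -1.0]]
force: [-2.9, -2.9, 5.4]
grip_width: 0.335
```

```bash
python3 -c "
from h import *
p=shot('wrist','w13',k=1.5)
np.save('w13.npy',p,allow_pickle=True)
plan([.562,-.1287,.0635],np.pi/2-.0203,3,1)"
```

```text
clock 18.6 pos [ 0.558  -0.1344  0.0638] yaw 88.97 F [-1.7 -3.6  5.7] w 0.339
[1.9, 1.3, 0.1, 0.0, 0.0, 0.001]
[1.9, 1.3, 0.1, 0.0, 0.0, 0.001]
[2.0, 1.3, 0.1, 0.0, 0.0, 0.001]
```

View pics/w13.png

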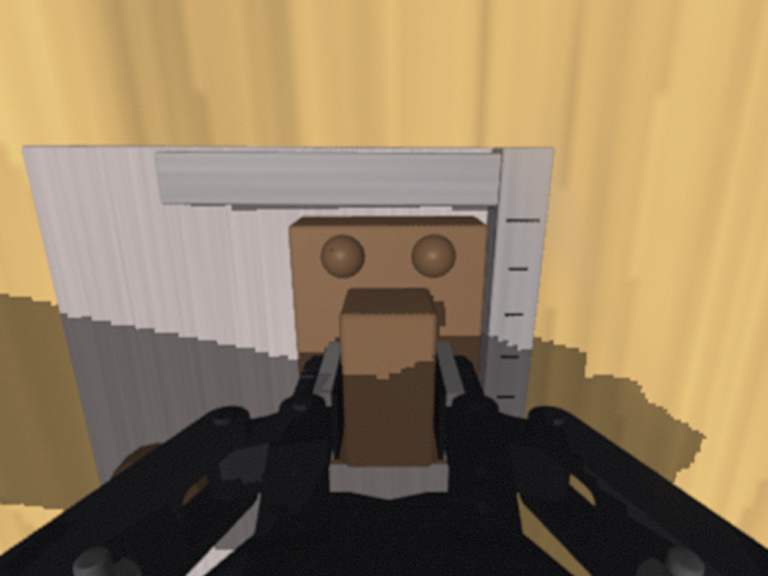

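>>> carry_out(
  plan=[
    [1,1,0.5,0,0,0,0],
    [1,1,0.5,0,0,0,0],
    [1,1,0.5,0,0,0,0],
    [1,0,0,0,0,0,0],
    [1,0,0,0,0,0,0],
  ],
)

```text
clock: 19.1
tool_pos: [0.5594, -0.1314, 0.0638]
ee_rot: [[0.018, 1.0, 0.001], [1.0, -0.018, -0.0], [-0.0, 0.001, -1.0]]
force: [-0.4, -2.9, 5.1]
grip_width: 0.34
```

>>> carry_out(
  plan=[
    [1,0.5,0.5,0,0,0,0],
    [1,0.5,0,0,0,0,0],
    [1,0,0,0,0,0,0],
    [1,0,0,0,0,0,0],
    [1,0,0,0,0,0,0],
  ],
)

```text
clock: 19.6
tool_pos: [0.5598, -0.1306, 0.0637]
ee_rot: [[0.018, 1.0, 0.0], [1.0, -0.018, -0.0], [-0.0, 0.0, -1.0]]
force: [-0.5, -4.3, 5.7]
grip_width: 0.338
```

>>> carry_out(
  plan=[
    [1,0,0.5,0,0,0,0],
    [1,0,0.5,0,0,0,0],
    [1,0,0,0,0,0,0],
    [1,0,0,0,0,0,0],
    [1,0,0,0,0,0,0],
  ],
)

```text
clock: 20.1
tool_pos: [0.5602, -0.1304, 0.0638]
ee_rot: [[0.018, 1.0, -0.001], [1.0, -0.018, 0.0], [0.0, -0.001, -1.0]]
force: [-5.7, -2.9, 8.1]
grip_width: 0.337
```

>>> carry_out(
  plan=[
    [1,0.4,0,0,0,0,0],
    [1,0.4,0,0,0,0,0],
    [1,0,0,0,0,0,0],
    [1,0,0,0,0,0,0],
    [1,0,0,0,0,0,0],
  ],
)

```text
clock: 20.6
tool_pos: [0.5606, -0.1298, 0.0637]
ee_rot: [[0.018, 1.0, -0.0], [1.0, -0.018, -0.0], [-0.0, -0.0, -1.0]]
force: [-3.0, -5.3, 6.0]
grip_width: 0.334
```

>>> carry_out(
  plan=[
    [1,0,0.5,0,0,0,0],
    [1,0,0.5,0,0,0,0],
    [1,0,0,0,0,0,0],
    [1,0,0,0,0,0,0],
    [1,0,0,0,0,0,0],
  ],
)

```text
clock: 21.1
tool_pos: [0.5611, -0.1296, 0.0637]
ee_rot: [[0.018, 1.0, -0.001], [1.0, -0.018, 0.0], [0.0, -0.001, -1.0]]
force: [-5.3, -2.3, 7.1]
grip_width: 0.338
```

>>> carry_out(
  plan=[
    [1,0.4,0,0,0,0,0],
    [1,0.4,0,0,0,0,0],
    [1,0,0,0,0,0,0],
    [1,0,0,0,0,0,0],
    [1,0,0,0,0,0,0],
  ],
)

```text
clock: 21.6
tool_pos: [0.5615, -0.1291, 0.0637]
ee_rot: [[0.018, 1.0, -0.0], [1.0, -0.018, -0.0], [-0.0, -0.0, -1.0]]
force: [-2.8, -3.4, 6.8]
grip_width: 0.335
```

>>> carry_out(
  plan=[
    [1,0,0.5,0,0,0,0],
    [1,0,0.5,0,0,0,0],
    [1,0,0,0,0,0,0],
    [1,0,0,0,0,0,0],
    [1,0,0,0,0,0,0],
  ],
)

```text
clock: 22.1
tool_pos: [0.5616, -0.129, 0.0637]
ee_rot: [[0.019, 1.0, -0.002], [1.0, -0.019, -0.0], [-0.0, -0.002, -1.0]]
force: [-9.1, -4.8, 10.1]
grip_width: 0.339
```

>>> carry_out(
  plan=[
    [1,0.4,0,0,0,0,0],
    [1,0.4,0,0,0,0,0],
    [1,0,0,0,0,0,0],
    [1,0,0,0,0,0,0],
    [1,0,0,0,0,0,0],
  ],
)

```text
clock: 22.6
tool_pos: [0.5617, -0.1288, 0.0638]
ee_rot: [[0.019, 1.0, -0.002], [1.0, -0.019, -0.001], [-0.001, -0.002, -1.0]]
force: [-8.8, -7.9, 8.6]
grip_width: 0.338
```

>>> carry_out(
  plan=[
    [1,0.4,0,0,0,0,0],
    [1,0.4,0,0,0,0,0],
    [1,0,0,0,0,0,0],
    [1,0,0,0,0,0,0],
    [1,0,0,0,0,0,0],
  ],
)

```text
clock: 23.1
tool_pos: [0.5618, -0.1286, 0.0637]
ee_rot: [[0.02, 1.0, -0.002], [1.0, -0.02, -0.002], [-0.002, -0.002, -1.0]]
force: [-8.5, -10.5, 8.1]
grip_width: 0.336
```

>>> carry_out(
  plan=[
    [1,0,0.4,0,0,0,0],
    [1,0,0,0,0,0,0],
    [1,0,0,0,0,0,0],
    [1,0,0,0,0,0,0],
    [1,0,0,0,0,0,0],
  ],
)

```text
clock: 23.6
tool_pos: [0.5618, -0.1286, 0.0638]
ee_rot: [[0.02, 1.0, -0.003], [1.0, -0.02, -0.002], [-0.002, -0.002, -1.0]]
force: [-9.5, -11.4, 9.4]
grip_width: 0.338
```

```bash
python3 -c "
from h import *
p=shot('wrist','w14',k=1.5)
s=r.observe();print(s['tool_pos'],s['force'],s['ft_torque'])"
```

```text
[ 0.56181618 -0.12861372  0.06379288] [-10.38688434 -10.66998855   9.77976286] [-2.02244044  2.00370218 -0.40210107]
```

View pics/w14.png

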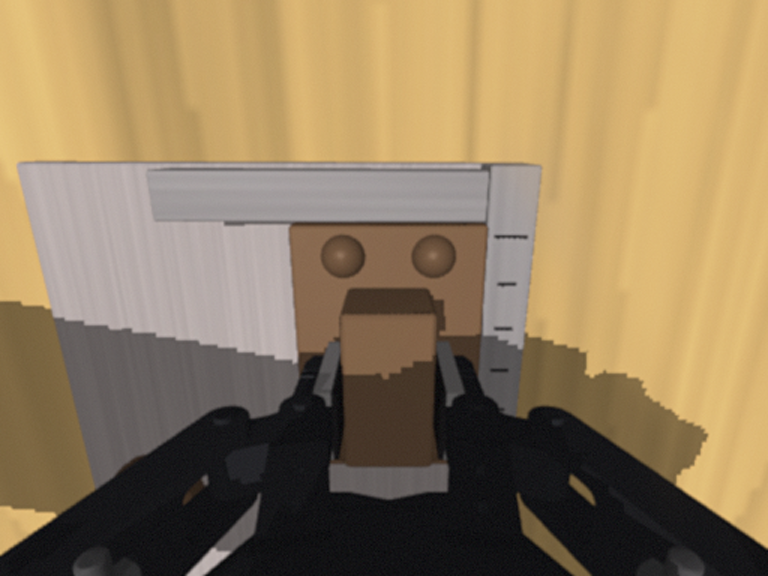

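>>> carry_out(
  plan=[
    [1,0,0,-0.5,0,0,0],
    [1,0.5,0.5,0,0,0,0],
    [1,0.5,0.5,0,0,0,0],
    [1,0.5,0.5,0,0,0,0],
    [1,0,0,0,0,0,0],
  ],
)

```text
clock: 24.15
tool_pos: [0.562, -0.1285, 0.0639]
ee_rot: [[0.021, 1.0, -0.006], [1.0, -0.021, -0.005], [-0.005, -0.005, -1.0]]
force: [-16.0, -17.6, 11.3]
grip_width: 0.336
```

>>> carry_out(
  plan=[
    [1,0.5,0.5,0,0,0,0],
    [1,0.5,0.5,0,0,0,0],
    [1,0,0,0,0,0,0],
    [1,0,0,0,0,0,0],
    [1,0,0,0,0,0,0],
  ],
)

```text
clock: 24.65
tool_pos: [0.5621, -0.1284, 0.064]
ee_rot: [[0.022, 1.0, -0.007], [1.0, -0.022, -0.007], [-0.007, -0.007, -1.0]]
force: [-21.5, -22.7, 14.1]
grip_width: 0.336
```

>>> carry_out(
  plan=[
    [1,0.5,0.5,-0.5,0,0,0],
    [1,0.3,0.3,0,0,0,0],
    [1,0,0,0,0,0,0],
    [1,0,0,0,0,0,0],
    [1,0,0,0,0,0,0],
  ],
)

```text
clock: 25.15
tool_pos: [0.5622, -0.1282, 0.0641]
ee_rot: [[0.022, 1.0, -0.009], [1.0, -0.022, -0.008], [-0.008, -0.009, -1.0]]
force: [-24.0, -26.4, 12.9]
grip_width: 0.336
```

```bash
python3 -c "
from h import *
p=shot('wrist','w15',k=1.5)
p=shot('scene','s15',(160,320,130,380),3.2)
t=shot('top','t15',k=1.5)
s=r.observe();print(s['tool_pos'],s['force'],s['ft_torque'],s['qvel'].round(4),s['grip_width'])"
```

```text
[ 0.56223646 -0.12824265  0.06415295] [-24.16120387 -26.11912702  13.7151597 ] [-5.19663531  5.04684859 -0.15292454] [ 0.0006 -0.0003 -0.0009  0.0006 -0.0002 -0.0001] 0.33670856661571635
```

View pics/w15.png

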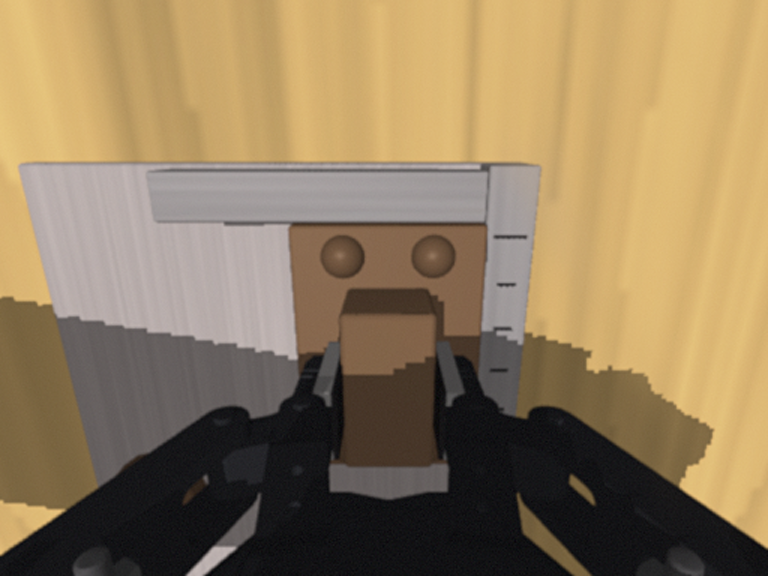

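View pics/s15.png

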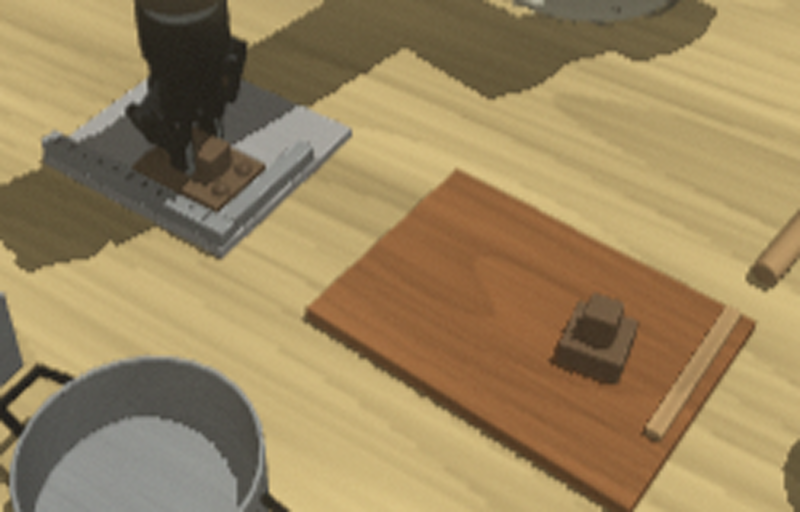

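View pics/t15.png

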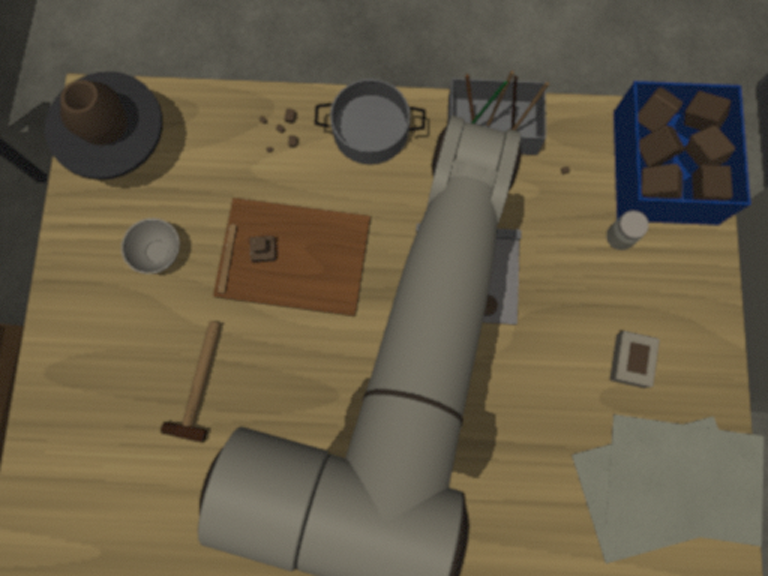

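```bash
python3 -c "
from h import *
print(r.sign_off()); s=r.observe(); print(s['clock'],s['tool_pos'],s['force'])"
```

```text
the job is handed in; nothing more can be done
None
the job is handed in; nothing more can be done
```

I moved the small blank from the gauge to the free half of the ware board and released it. I then set the big blank flat on the gauge plate and pressed it into the corner. I handed the job in at about 25 s, with the blank still gripped and pressed against both fences.

**Last checks (before hand-in):**
- **Big blank:** the wrist camera showed it flush with both fences and parallel to them. The tool was tilted only about 0.012 rad. The arm was at rest at (0.562, -0.128), the seat position I had measured.
- **Press:** the wrist force was about 24 N towards the long fence and 26 N towards the short one. These readings include friction on the plate, so the force on each fence is not known exactly. They rose steadily with almost no movement, so I judged both fences to be in contact, well below 60 N.
- **Small blank:** the scene and top pictures showed it upright on the board, away from the gripper.
- **Bystanders:** by eye, none of the ones in view had moved. The arm partly hid the disc.

**Disagreements:** camera heights came out about 2 to 10 mm below the given sizes in the pose fits. One triangulation put the big blank about 12 mm too high; the one for the small blank matched. The two estimates of the big blank's angle differed by 0.03 rad. I relied on contact forces for heights, and closing the jaws squared up the angle.

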